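Bring a fragile bronze basin under the bench magnifier

TASK

First slide the fragile green bronze basin across the bench, without lifting or gripping it, until it stands wholly inside the orange circle: push softly, never with more than 15 N. Then bring the bench magnifier over it: swing its arm until the lens is centred above the basin and tip the lens until it is level, without the magnifier touching the basin. Finally push the red-tipped lamp lever fully over to its other side (away from the robot), and leave the bottle, the jar and the beaker where they stand.

Things in the scene. Friction and masses are not known exactly. Their poses are not given: they have to be found in the camera images.
- basin: round, open, flat-bottomed green bronze basin, loose, standing on the bench; outer diameter 132 mm at the rim and 116 mm at the foot, nearly straight sides, 45 mm high, wall 4 mm, inner floor 5 mm up, about 0.45 kg; origin at the centre of its underside. Fragile: the fingers may push it with 15 N at most
- circle (a point): centre of the orange circle (inner radius 82 mm, line 8 mm wide) printed on a thin flat blue mat, 210 x 210 mm; the mat is no obstacle
- stand: the fixed magnifier stand (it carries the arm and the lens head); origin at the centre of its underside on the swivel axis; its yaw turns the zero of the swivel joint
- swivel_axis (a point): on the vertical swivel axis of the magnifier, at the arm's height (193 mm above the bench). The fixed stand is a steel disc of 110 mm diameter, 22 mm high, with a post of 26 mm diameter; the hub on top of it (38 mm diameter) reaches 209 mm above the bench
- boom_mid (a point): on the axis of the magnifier's level white arm, 60 mm from the swivel axis. The arm is 18 mm wide and 18 mm high and is free to be pushed sideways between 20 and 95 mm from the swivel axis
- tilt_hinge (a point): on the arm's end, 105 mm from the swivel axis: the horizontal tilt axis of the lens head, square to the arm
- lens (a point): centre of the round lens, 50 mm from the tilt hinge, hence 155 mm from the swivel axis when level (the circle's centre is also 155 mm from that axis). The head is a disc of 90 mm diameter, 16 mm thick, continuing the line of the arm; the point's z axis is the disc's upward normal
- tab (a point): top face of the black tab on the outer edge of the lens head, 110 mm from the tilt hinge; the tab is 36 mm long (from 94 to 130 mm from the hinge), 26 mm wide, 10 mm thick; its top lies 5 mm above the hinge's height when level
- boom (a joint): swivel of the magnifier (rad): at 0 the arm points along -x of the stand (towards the robot when the stand is not turned); grows as the arm swings towards +y (clockwise seen from above). Stiff, stays where it is left; range -1.0 to 1.7
- lens_head (a joint): tilt of the lens head (rad): 0 is level, positive with the outer edge (tab) raised. Stiff, stays where it is left; range -0.6 to 1.1
- switch (a joint): red-tipped lamp lever on a black block fixed to the bench (rad): 0 leans towards the robot (off), 1.0 leans away (on); stays where it is left
- switch_tip (a point): tip of the red lever, 70 mm from its pivot
- switch_base: black block, 70 x 50 mm and 25 mm high (pivot boss to 35 mm), that carries the lever; lever pivot 22 mm above the bench over the origin, lever a steel stem of 10 mm diameter with a red ball tip, leaning 0.5 rad either side of upright; origin at the centre of its underside; the lever swings in the block's own xz plane, off towards its -x, on towards its +x
- amber: bystander: amber glass bottle with red cap, 54 mm diameter, 105 mm high, origin at the centre of its underside
- jar: bystander: green glass jar, 68 mm diameter, 110 mm high, origin at the centre of its underside
- beaker: bystander: clear glass beaker, 66 mm diameter, 85 mm high, origin at the centre of its underside
Things that resemble listed ones, but are neither listed nor needed, are in the scene too. Of the things shaped like the switch_base, the black one is meant. There is more than one size of the basin; the one meant has the size given above.

How it is judged:
On the way, in this order (a step that is already met when the one before it is completed fails the run):
1. the basin stands wholly inside the orange circle (horizontal distance between basin and circle below 0.017 m and linear speed of basin below 0.02 m/s), for 0.2 s.
2. the lens is level and centred above the basin (horizontal distance between lens and basin below 0.028 m and value of joint lens_head between -0.14 and 0.14 rad), for 0.2 s.
3. the lamp lever is pushed fully over (value of joint switch above 0.85 rad), for 0.2 s.
At the end, for the whole second after the job is handed in: the basin stands upright and at rest on the bench wholly inside the orange circle (centre within 17 mm of the circle's), the lens is centred above the basin (within 28 mm horizontally) and level (within 0.14 rad), and the lamp lever is fully over (above 0.85 rad) (all of step 2 and horizontal distance between basin and circle below 0.017 m and linear speed of basin below 0.01 m/s and height (world z) of basin below 0.005 m and angle between basin's own z axis and vertical below 0.05 rad and value of joint switch above 0.85 rad); the robot touches nothing.
It fails at once if the robot presses on the basin with more than 15 N (contact force between any of the fingers, the arm and basin above 15 N).
It fails at once if the basin is lifted or tipped (height (world z) of basin above 0.01 m or angle between basin's own z axis and vertical above 0.2 rad).
It fails at once if the magnifier touches the basin (contact force between stand and basin above 0.5 N).
It fails at once if a bottle, jar or beaker is moved by more than 20 mm or knocked over (distance of any of amber, jar, beaker from where it was at the start of the episode above 0.02 m or angle between any of amber, jar, beaker's own z axis and vertical above 0.5 rad).
It also fails if it takes over 72 s, if anything falls off the work surface, if the arm or the gripper's body presses on something with over 40 N, if the wrist force passes 120 N, or if a joint passes its speed limit or range.

ROBOT

A 6-joint arm with a two-finger parallel gripper is mounted at the origin on the work surface. World frame = base frame: x ahead of the robot, y to its left, z up, the work surface at z = 0. Lengths are in m, angles in rad, forces in N, time in s.
With the tool pointing down it reaches from about 0.3 to 0.875 m from the base axis. Payload 6.4 kg.
Tool frame: the origin (TCP) lies midway between the tips of the shut fingers; the grasp point (between the pads) lies 19 mm behind it; z points along the fingers, y is the line along which they close (so a half turn about z gives the same grasp; the last joint's range is limited). The gripper opens to 85 mm and grips with 20 to 120 N. Pads are 22 mm wide; open, the fingers measure 114 mm over their backs; the gripper's body (76 mm by 85 mm) begins 54 mm behind the grasp point. The pads swing forward as they close: fully open they stand 13 mm farther back than shut.
Start: joints at [1.019, 0.181, 1.607, -0, 1.354, -0.206], TCP at [0.195, 0.541, 0.231] pointing down, gripper open.
Joint ranges: [-2.99, 2.99], [-0.89, 2.07], [0.3, 2.58], [-1.14, 4.28], [0, 2.63], [-3.12, 3.12]. Speed limits (rad/s): [2.57, 2.57, 3.01, 3.14, 3.14, 3.14].

INTERFACE

Orientations are given as a unit quaternion [w, x, y, z].
In Python, from bench import get_obs, camera, hand_in gives the robot as it stands.
- The arm moves only by the tool carry_out, never from a script. Its argument "plan" is a list that holds one entry, the list of rows, each a list of 7 numbers: the shift along the world's x, y, z in m, then the turn, a rotation vector about the world's x, y, z in rad, then the opening, from 0 (shut) to 1 (fully open). In form: [[[x, y, z, rx, ry, rz, hand], ...]]. A call has exactly 5 rows; each row is the pose to reach, as a shift and turn from the pose commanded when the call began; what a row does not reach only later rows make up. A row lasts 1/12 s, in which the tool goes at most 41.7 mm and 7.16 degrees, less where a joint would pass 70% of its speed; a pose out of reach is approached as far as the arm can. A call with a gripper value outside its range is refused whole. The fingers move at their own pace and stop on an object; the grip force is fixed at half the most. Time passes only in rows, so rows that repeat a pose let the fingers close, or fill a call up. It gives the time, the measured TCP pose, the force, the opening and the grip force at its end, in the units of the state.
- get_obs(): the state, without advancing time (a new reading comes with each control period).
- camera(name): name is "side" or "top" or "wrist"; returns a dict with "pixels" (400x640x3 uint8, red, green, blue), "z_map" (400x640 float32, m along the optical axis (not along the pixel's ray), 0 where there is no reading), "camera_matrix" (3x3 intrinsics, pixels), "k1" (the pictures are not rectified: a ray, as slopes to the right and down, at radius r is drawn at 1 + k1 r^2 times it, then the intrinsics apply), "cam_to_world" (4x4, takes a point from camera to world coordinates). Camera axes: x right, y up, looking along -z (the intrinsics and any distortion apply to the point x, -y, -z); pixel columns grow to the right and rows downward; lengths in m; the calibration is good to about 2 mm. A picture is of the moment at which its call begins.
- hand_in(): hands the job in; it is judged then, once.
The state is a dict: "time_s": time; "q": joint angles; "dq": joint speeds; "joint_efforts": joint torques, N m; "eef_pos": TCP position; "eef_rot": TCP orientation; "wrist_force": force on the tool from outside, world axes, zero at the start; "torque": the same for the moment, N m; "opening": opening from 0.0 (shut) to 1.0 (fully open); "grasp_force": force on a finger pad.
Only numpy, scipy, OpenCV 4.12 (cv2) and the standard library are available. Lean on these libraries where they do the work, as an engineer would, in place of code of your own. Each camera call takes 0.05 s, during which the arm holds its last target. There are 200 camera calls.

## Working session

There is one attempt and no reset: what is moved stays moved. The work goes in short steps, Python scripts to look and compute and a tool call to move; the robot and the scene stay as the last step left them, time stands still between calls to the robot, and variables do not carry over. Pictures are saved under pics/ and viewed, at most 10 in all, crops included, and the job is handed in when it is done.

Besides the shell and the picture viewer there is one more tool, called after "Request:" by a JSON object that holds its "name" and its "arguments". carry_out: Moves the arm, as the interface text tells. Its arguments: {"type":"object","properties":{"plan":{"type":"array","items":{"type":"array","items":{"type":"array","items":{"type":"number"}}}}},"required":["plan"]}

```bash
mkdir -p pics; cat > h.py <<'E'
import numpy as np, cv2
from bench import get_obs, camera, hand_in
def cloud(c):
    K=c["camera_matrix"];h,w=c["z_map"].shape
    u,v=np.meshgrid(np.arange(w),np.arange(h))
    p=cv2.undistortPoints(np.stack([u,v],-1).reshape(-1,1,2).astype(float),K,np.array([c["k1"],0,0,0.])).reshape(h,w,2)
    z=c["z_map"]
    P=np.stack([p[...,0]*z,-p[...,1]*z,-z,np.ones_like(z)],-1)@c["cam_to_world"].T
    P=P[...,:3]; P[z==0]=np.nan
    return P
def save(n,c): cv2.imwrite(f"pics/{n}.png",c["pixels"][...,::-1])
E
python3 - <<'E'
from h import *
for n in("top","side"):
    c=camera(n);save(n,c);np.savez(n,P=cloud(c),I=c["pixels"]);print(n,c["cam_to_world"].round(3).tolist())
print(get_obs())
E
```

```text
top [[0.019, 0.984, -0.178, 0.398], [-1.0, 0.017, -0.013, -0.03], [-0.01, 0.179, 0.984, 1.083], [0.0, 0.0, 0.0, 1.0]]
side [[0.707, 0.55, -0.444, -0.005], [-0.707, 0.546, -0.449, -0.575], [-0.005, 0.632, 0.775, 1.113], [0.0, 0.0, 0.0, 1.0]]
{'time_s': 0.1, 'q': array([ 1.01872908e+00,  1.81493227e-01,  1.60790259e+00, -1.81481499e-05,
        1.35379723e+00, -2.06326893e-01]), 'dq': array([-0.00085813, -0.00277527, -0.00152752,  0.00021896,  0.00085495,
       -0.00254371]), 'joint_efforts': array([-2.66913767e-04, -4.45874798e+01, -3.52238703e+01, -2.79666292e-04,
        4.15118120e-03,  2.89101922e-05]), 'eef_pos': array([0.19460142, 0.54054156, 0.23046197]), 'eef_rot': array([-2.87981279e-04,  1.72008466e-01,  9.85095146e-01, -7.46629674e-04]), 'wrist_force': array([ 0.45295847, -0.32679982, -0.68134063]), 'torque': array([ 0.00676143, -0.01370672, -0.01962327]), 'grasp_force': 0.0, 'opening': 0.9934360330370412}
```

View pics/top.png

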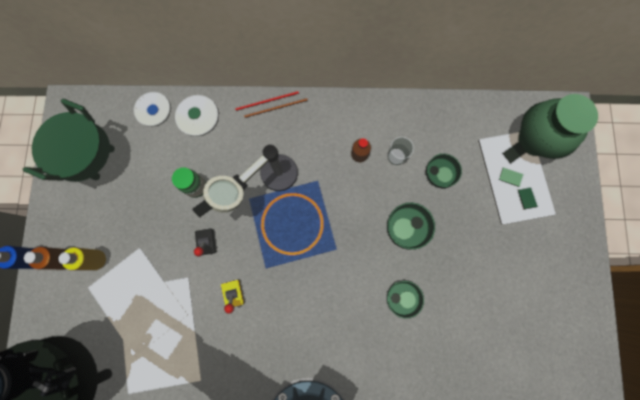

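View pics/side.png

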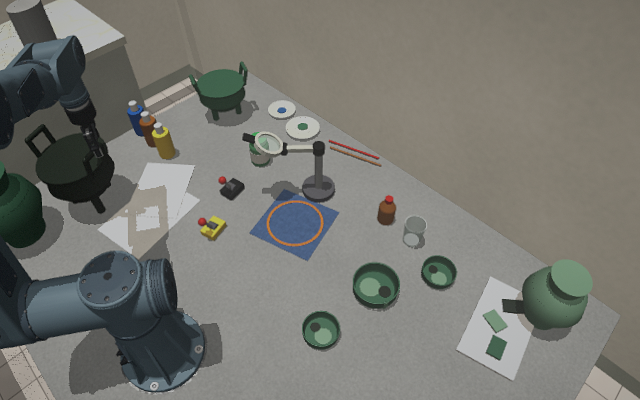

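The top view shows the basin candidates at (410,227), (443,171) and (404,299), and the circle at (292,224). It also shows the hub at (270,152), the lens at (222,193), the tab at (203,209) and the black switch at (205,243) with its tip at (198,252). The bystanders are the jar at (185,178), the amber bottle at (361,150) and the beaker at (400,150).

```bash
python3 - <<'E'
from h import *
def circ(p):
    A=np.c_[2*p[:,:2],np.ones(len(p))];s=np.linalg.lstsq(A,(p[:,:2]**2).sum(1),rcond=None)[0]
    return s[:2].round(4),round(float(np.sqrt(s[2]+s[:2]@s[:2])),4),len(p)
for n in("top","side"):
    d=np.load(n+".npz");P=d["P"];I=d["I"].astype(int);z=P[...,2]
    hsv=cv2.cvtColor(d["I"],cv2.COLOR_RGB2HSV)
    at=lambda x,y,r:np.hypot(P[...,0]-x,P[...,1]-y)<r
    if n=="top":
        print("table z",np.nanmedian(z[230:260,540:590]))
        S={k:P[v,u] for k,(u,v) in dict(bas=(410,227),b2=(443,171),b3=(404,299),circ=(292,224),hub=(270,152),lens=(222,193),tab=(201,210),sw=(205,240),tip=(198,253),jar=(185,178),amber=(361,146),beak=(402,146)).items()}
        for k,v in S.items():print(k,v.round(3))
    print(n)
    for k in("bas","b2","b3"):
        m=at(*S[k][:2],.1)&(z>.039)&(z<.055); p=P[m];print(k,circ(p),np.percentile(z[m],[5,50,95]).round(3))
    m=(hsv[...,0]>8)&(hsv[...,0]<25)&(hsv[...,1]>120)&at(*S["circ"][:2],.11)&(z<.01);print("circ",circ(P[m]))
    m=at(*S["hub"][:2],.04)&(z>.2);print("hub",circ(P[m]),np.nanmax(P[m][:,2]) if m.any() else 0, P[m].mean(0))
    m=at(*S["hub"][:2],.1)&(z>.016)&(z<.027);print("stand",circ(P[m]))
    red=((hsv[...,0]<8)|(hsv[...,0]>172))&(hsv[...,1]>150)
    m=red&at(*S["tip"][:2],.05)&(z>.03);print("tip",P[m].mean(0).round(4),m.sum())
    m=at(*S["sw"][:2],.07)&(z>.018)&(z<.03)&(hsv[...,2]<80);print("swblock",m.sum(),[np.round(x,3) for x in cv2.minAreaRect(P[m][:,:2].astype(np.float32)*1000)])
    for k,h in(("jar",.11),("amber",.105),("beak",.085)):
        m=at(*S[k][:2],.06)&(z>h-.012)&(z<h+.01);print(k,circ(P[m]),P[m].mean(0).round(3))
    # magnifier
    m=at(*S["lens"][:2],.1)&(z>.13);p=P[m];print("head",len(p),p.mean(0).round(3),p.min(0).round(3),p.max(0).round(3))
    np.save(n+"_head",p)
    b=at(*((S["hub"][:2]*.6+S["lens"][:2]*.4)),.035)&(z>.17)&(hsv[...,1]<70)&(hsv[...,2]>130);p=P[b];print("boom",len(p),p.mean(0).round(4),np.linalg.svd(p-p.mean(0))[2][0].round(3))
    t=at(*S["tab"][:2],.05)&(z>.13)&(hsv[...,2]<70);print("tab",t.sum(),P[t].mean(0).round(4),P[t].min(0).round(3),P[t].max(0).round(3))
E
```

```text
table z 0.00038701255948447866
bas [ 0.53  -0.281  0.007]
b2 [ 0.697 -0.382  0.006]
b3 [ 0.328 -0.26   0.004]
circ [0.533 0.058 0.003]
hub [0.681 0.1   0.21 ]
lens [0.577 0.209 0.215]
tab [0.531 0.245 0.248]
sw [0.479 0.295 0.04 ]
tip [0.441 0.295 0.092]
jar [0.638 0.339 0.112]
amber [ 0.738 -0.131  0.1  ]
beak [ 0.763 -0.257  0.034]
top
bas (array([ 0.53  , -0.2748]), 0.0628, 248) [0.041 0.045 0.048]Traceback (most recent call last):
  File "<stdin>", line 15, in <module>
    return _quantile_unchecked(
        a, q, axis, out, overwrite_input, method, keepdims, weights)
    return _ureduce(a,
                    func=_quantile_ureduce_func,
    ...<5 lines>...
                    overwrite_input=overwrite_input,
                    method=method)
    r = func(a, **kwargs)
    result = _quantile(arr,
                       quantiles=q,
    ...<2 lines>...
                       out=out,
                       weights=wgt)
    slices_having_nans = np.isnan(arr[-1, ...])
                                  ~~~^^^^^^^^^
IndexError: index -1 is out of bounds for axis 0 with size 0
```

```bash
cat > m.py <<'E'
from h import *
def circ(p):
    if len(p)<5:return None
    A=np.c_[2*p[:,:2],np.ones(len(p))];s=np.linalg.lstsq(A,(p[:,:2]**2).sum(1),rcond=None)[0]
    return s[:2].round(4),round(float(np.sqrt(s[2]+s[:2]@s[:2])),4),len(p)
E
python3 - <<'E'
from m import *
S=dict(bas=(.53,-.275),circ=(.533,.058),hub=(.681,.1),lens=(.577,.209),tab=(.531,.245),sw=(.479,.295),tip=(.441,.295),jar=(.638,.339),amber=(.738,-.131),beak=(.763,-.257))
S={k:np.array(v) for k,v in S.items()}
for n in("top","side"):
    d=np.load(n+".npz");P=d["P"];z=P[...,2];I=d["I"]
    hsv=cv2.cvtColor(I,cv2.COLOR_RGB2HSV)
    at=lambda x,y,r:np.hypot(P[...,0]-x,P[...,1]-y)<r
    print(n)
    m=at(*S["bas"],.1)&(z>.039)&(z<.055);print("bas",circ(P[m]))
    m=(hsv[...,0]>8)&(hsv[...,0]<25)&(hsv[...,1]>120)&at(*S["circ"],.11)&(z<.01);print("circ",circ(P[m]))
    m=at(*S["hub"],.04)&(z>.203);print("hub",circ(P[m]),P[m].mean(0))
    m=at(*S["hub"],.1)&(z>.016)&(z<.027);print("stand",circ(P[m]))
    red=((hsv[...,0]<8)|(hsv[...,0]>172))&(hsv[...,1]>150)
    m=red&at(*S["tip"],.05)&(z>.03);print("tip",P[m].mean(0).round(4),m.sum())
    m=at(*S["sw"],.07)&(z>.018)&(z<.03)&(hsv[...,2]<90);print("swblock",m.sum(),cv2.minAreaRect(P[m][:,:2].astype(np.float32)*1000) if m.sum()>3 else 0)
    for k,h in(("jar",.11),("amber",.105),("beak",.085)):
        m=at(*S[k],.06)&(z>h-.012)&(z<h+.01);print(k,circ(P[m]))
    b=at(*(S["hub"]*.6+S["lens"]*.4),.035)&(z>.185);p=P[b]
    if len(p)>3:print("boom",len(p),p.mean(0).round(4),np.linalg.svd(p-p.mean(0))[2][0].round(3))
    b=at(*S["lens"],.035)&(z>.17);p=P[b];print("lens",len(p),p.mean(0).round(4),np.linalg.svd(p-p.mean(0))[2][2].round(3))
    t=at(*S["tab"],.05)&(z>.13)&(I.max(-1)<80);p=P[t];print("tab",t.sum(),p.mean(0).round(4),p.min(0).round(3),p.max(0).round(3))
E
```

```text
top
bas (array([ 0.53  , -0.2748]), 0.0628, 248)
circ (array([0.5353, 0.0587]), 0.0861, 414)
hub (array([0.6804, 0.1038]), 0.0151, 200) [0.68205719 0.10165262 0.20826084]
stand (array([0.6822, 0.0987]), 0.0394, 841)
tip [0.446  0.2943 0.0941] 50
swblock 301 ((477.0452880859375, 302.4151916503906), (69.69437408447266, 51.388912200927734), 10.496408462524414)
jar (array([0.6389, 0.3455]), 0.0217, 406)
amber (array([ 0.7468, -0.1365]), 0.0093, 76)
beak (array([ 0.7405, -0.2443]), 0.0301, 138)
boom 247 [0.6382 0.1429 0.2004] [-0.715  0.699  0.008]
lens 712 [0.5773 0.2101 0.2184] [-0.312  0.345 -0.885]
tab 164 [0.5345 0.2444 0.2446] [0.517 0.225 0.234] [0.553 0.263 0.253]
side
bas (array([ 0.5294, -0.2766]), 0.0636, 254)
circ (array([0.536 , 0.0586]), 0.0862, 303)
hub (array([0.6824, 0.1003]), 0.0142, 92) [0.68298383 0.0989907  0.20685169]
stand (array([0.6826, 0.0976]), 0.0398, 512)
tip [0.4441 0.2919 0.0916] 34
swblock 205 ((475.6229248046875, 300.392333984375), (71.68555450439453, 50.42051315307617), 12.916240692138672)
jar (array([0.6381, 0.3443]), 0.0272, 20)
amber (array([ 0.746 , -0.1399]), 0.0095, 57)
beak (array([ 0.7392, -0.246 ]), 0.0307, 139)
boom 167 [0.6375 0.1412 0.1967] [ 0.71  -0.704 -0.019]
lens 325 [0.5792 0.2115 0.2175] [-0.315  0.338 -0.887]
tab 97 [0.5347 0.2416 0.2415] [0.516 0.223 0.229] [0.555 0.26  0.253]
```

Request:
{"name": "carry_out", "arguments": {"plan": [[[0.011,-0.031,0.01,0,0,-0.041,1],[0.022,-0.062,0.02,0,0,-0.082,1],[0.033,-0.093,0.03,0,0,-0.123,1],[0.044,-0.124,0.04,0,0,-0.164,1],[0.055,-0.155,0.05,0,0,-0.204,1]]]}}

```text
time_s: 0.52
eef_pos: [0.2497, 0.3844, 0.2812]
eef_rot: [-0.0, 0.272, 0.962, -0.0]
wrist_force: [0.2, -0.8, 0.7]
opening: 0.995
grasp_force: 0.0
```

Request:
{"name": "carry_out", "arguments": {"plan": [[[0.011,-0.031,0,0,0,-0.041,1],[0.022,-0.062,0,0,0,-0.082,1],[0.033,-0.093,0,0,0,-0.123,1],[0.044,-0.124,0,0,0,-0.164,1],[0.056,-0.157,0,0,0,-0.204,1]]]}}

```text
time_s: 0.93
eef_pos: [0.3057, 0.2277, 0.2811]
eef_rot: [-0.0, 0.369, 0.93, 0.0]
wrist_force: [1.0, -0.7, -1.0]
opening: 1.001
grasp_force: 0.0
```

Request:
{"name": "carry_out", "arguments": {"plan": [[[0.011,-0.031,0,0,0,-0.041,1],[0.022,-0.062,0,0,0,-0.082,1],[0.033,-0.093,0,0,0,-0.123,1],[0.044,-0.124,0,0,0,-0.164,1],[0.056,-0.157,0,0,0,-0.204,1]]]}}

```text
time_s: 1.35
eef_pos: [0.3618, 0.0706, 0.2812]
eef_rot: [0.0, 0.462, 0.887, 0.0]
wrist_force: [1.1, 0.5, -0.4]
opening: 0.999
grasp_force: 0.0
```

Request:
{"name": "carry_out", "arguments": {"plan": [[[0.011,-0.031,0,0,0,-0.041,1],[0.022,-0.062,0,0,0,-0.082,1],[0.033,-0.093,0,0,0,-0.123,1],[0.044,-0.124,0,0,0,-0.164,1],[0.056,-0.157,0,0,0,-0.204,1]]]}}

```text
time_s: 1.77
eef_pos: [0.4178, -0.0865, 0.281]
eef_rot: [-0.0, 0.55, 0.835, 0.0]
wrist_force: [0.5, 0.9, 0.8]
opening: 1.001
grasp_force: 0.0
```

Request:
{"name": "carry_out", "arguments": {"plan": [[[0.011,-0.031,0,0,0,-0.041,1],[0.022,-0.062,0,0,0,-0.082,1],[0.033,-0.093,0,0,0,-0.123,1],[0.044,-0.124,0,0,0,-0.164,1],[0.056,-0.157,0,0,0,-0.204,1]]]}}

```text
time_s: 2.18
eef_pos: [0.4739, -0.2433, 0.2808]
eef_rot: [-0.0, 0.632, 0.775, 0.0]
wrist_force: [1.2, -0.6, 0.5]
opening: 0.997
grasp_force: 0.0
```

Request:
{"name": "carry_out", "arguments": {"plan": [[[0.011,-0.031,0,0,0,-0.041,1],[0.022,-0.062,0,0,0,-0.082,1],[0.033,-0.093,0,0,0,-0.123,1],[0.044,-0.124,0,0,0,-0.164,1],[0.056,-0.157,0,0,0,-0.205,1]]]}}

```text
time_s: 2.6
eef_pos: [0.53, -0.4001, 0.2805]
eef_rot: [-0.001, 0.708, 0.706, 0.0]
wrist_force: [0.2, -0.3, 0.6]
opening: 0.996
grasp_force: 0.0
```

Request:
{"name": "carry_out", "arguments": {"plan": [[[0,0,-0.036,0,0,0,1],[0,0,-0.072,0,0,0,1],[0,0,-0.108,0,0,0,1],[0,0,-0.144,0,0,0,1],[0,0,-0.18,0,0,0,1]]]}}

```text
time_s: 3.02
eef_pos: [0.5294, -0.3987, 0.099]
eef_rot: [-0.0, 0.707, 0.707, 0.0]
wrist_force: [1.4, 0.1, -0.3]
opening: 1.003
grasp_force: 0.0
```

Request:
{"name": "carry_out", "arguments": {"plan": [[[0,0,-0.03,0,0,0,1],[0,0,-0.06,0,0,0,1],[0,0,-0.08,0,0,0,1],[0,0,-0.092,0,0,0,1],[0,0,-0.092,0,0,0,1]]]}}

```text
time_s: 3.43
eef_pos: [0.5279, -0.397, 0.0054]
eef_rot: [-0.003, 0.707, 0.707, 0.0]
wrist_force: [-0.0, 0.1, -1.4]
opening: 1.0
grasp_force: 0.0
```

Request:
{"name": "carry_out", "arguments": {"plan": [[[0,0.012,0.003,0,0,0,1],[0,0.024,0.003,0,0,0,1],[0,0.034,0.003,0,0,0,1],[0,0.04,0.003,0,0,0,1],[0,0.042,0.003,0,0,0,1]]]}}

```text
time_s: 3.85
eef_pos: [0.5306, -0.3555, 0.0136]
eef_rot: [0.001, 0.707, 0.708, 0.0]
wrist_force: [-0.8, -0.9, -0.2]
opening: 0.999
grasp_force: 0.0
```

Request:
{"name": "carry_out", "arguments": {"plan": [[[0,0.002,0,0,0,0,1],[0,0.004,0,0,0,0,1],[0,0.006,0,0,0,0,1],[0,0.008,0,0,0,0,1],[0,0.01,0,0,0,0,1]]]}}

```text
time_s: 4.27
eef_pos: [0.5298, -0.3471, 0.0122]
eef_rot: [-0.0, 0.707, 0.707, -0.0]
wrist_force: [0.1, 0.3, 0.1]
opening: 0.996
grasp_force: 0.0
```

Request:
{"name": "carry_out", "arguments": {"plan": [[[0,0.002,0,0,0,0,1],[0,0.004,0,0,0,0,1],[0,0.006,0,0,0,0,1],[0,0.008,0,0,0,0,1],[0,0.01,0,0,0,0,1]]]}}

```text
time_s: 4.68
eef_pos: [0.5299, -0.3368, 0.0123]
eef_rot: [-0.0, 0.707, 0.707, -0.0]
wrist_force: [0.5, 0.3, -0.1]
opening: 0.999
grasp_force: 0.0
```

Request:
{"name": "carry_out", "arguments": {"plan": [[[0,0.002,0,0,0,0,1],[0,0.004,0,0,0,0,1],[0,0.006,0,0,0,0,1],[0,0.008,0,0,0,0,1],[0,0.01,0,0,0,0,1]]]}}

```text
time_s: 5.1
eef_pos: [0.5299, -0.3272, 0.0124]
eef_rot: [0.0, 0.707, 0.707, -0.0]
wrist_force: [0.5, -1.0, -1.8]
opening: 0.999
grasp_force: 1.1
```

Request:
{"name": "carry_out", "arguments": {"plan": [[[0,0.002,0,0,0,0,1],[0,0.005,0,0,0,0,1],[0,0.009,0,0,0,0,1],[0,0.014,0,0,0,0,1],[0,0.02,0,0,0,0,1]]]}}

```text
time_s: 5.52
eef_pos: [0.5299, -0.3067, 0.0124]
eef_rot: [0.0, 0.707, 0.707, -0.0]
wrist_force: [0.7, -2.5, -0.6]
opening: 1.002
grasp_force: 1.1
```

```bash
cat >> m.py <<'E'
def basin(name="top",guess=None,show=None):
    c=camera(name);P=cloud(c);z=P[...,2];hsv=cv2.cvtColor(c["pixels"],cv2.COLOR_RGB2HSV)
    g=get_obs();t=np.array(guess) if guess is not None else g["eef_pos"][:2]+[0,.0615]
    m=(np.hypot(P[...,0]-t[0],P[...,1]-t[1])<.085)&(z>.037)&(z<.052)&(hsv[...,0]>40)&(hsv[...,0]<95)&(hsv[...,1]>40)
    p=P[m]
    from scipy.optimize import least_squares
    s=least_squares(lambda a:np.hypot(p[:,0]-a[0],p[:,1]-a[1])-.0635,t,loss="soft_l1",f_scale=.003).x
    print(name,"basin",s.round(4),len(p),circ(p),"tcp",g["eef_pos"].round(4),"F",g["wrist_force"].round(1))
    if show:save(show,c)
    return s
E
python3 -c "
from m import *
basin();basin('side')"
```

```text
top basin [ 0.5284 -0.2484] 132 (array([ 0.5291, -0.2474]), 0.0626, 132) tcp [ 0.5298 -0.3052  0.0121] F [ 0.4 -1.9  0.7]
side basin [ 0.5292 -0.2487] 140 (array([ 0.5291, -0.2485]), 0.0633, 140) tcp [ 0.5299 -0.3055  0.0122] F [ 0.3 -0.6 -0. ]
```

Request:
{"name": "carry_out", "arguments": {"plan": [[[0,0.002,0,0,0,0,1],[0,0.006,0,0,0,0,1],[0,0.012,0,0,0,0,1],[0.001,0.02,0,0,0,0,1],[0.001,0.03,0,0,0,0,1]]]}}

```text
time_s: 6.03
eef_pos: [0.531, -0.2766, 0.0123]
eef_rot: [0.0, 0.707, 0.707, 0.0]
wrist_force: [-0.2, -1.7, -0.9]
opening: 1.0
grasp_force: 1.1
```

Request:
{"name": "carry_out", "arguments": {"plan": [[[0,0.01,0,0,0,0,1],[0,0.02,0,0,0,0,1],[0,0.03,0,0,0,0,1],[0.001,0.04,0,0,0,0,1],[0.001,0.05,0,0,0,0,1]]]}}

```text
time_s: 6.45
eef_pos: [0.532, -0.2258, 0.0123]
eef_rot: [-0.0, 0.707, 0.707, 0.0]
wrist_force: [1.5, -1.8, -0.4]
opening: 1.0
grasp_force: 1.1
```

Request:
{"name": "carry_out", "arguments": {"plan": [[[0,0.01,0,0,0,0,1],[0,0.02,0,0,0,0,1],[0.001,0.03,0,0,0,0,1],[0.001,0.04,0,0,0,0,1],[0.001,0.05,0,0,0,0,1]]]}}

```text
time_s: 6.87
eef_pos: [0.5329, -0.176, 0.0123]
eef_rot: [-0.0, 0.707, 0.707, 0.0]
wrist_force: [0.1, -1.9, -0.6]
opening: 1.001
grasp_force: 1.1
```

Request:
{"name": "carry_out", "arguments": {"plan": [[[0,0.01,0,0,0,0,1],[0,0.02,0,0,0,0,1],[0.001,0.03,0,0,0,0,1],[0.001,0.04,0,0,0,0,1],[0.001,0.05,0,0,0,0,1]]]}}

```text
time_s: 7.28
eef_pos: [0.5339, -0.126, 0.0123]
eef_rot: [-0.0, 0.707, 0.707, 0.0]
wrist_force: [0.3, -2.6, -0.0]
opening: 0.999
grasp_force: 1.1
```

Request:
{"name": "carry_out", "arguments": {"plan": [[[0,0.01,0,0,0,0,1],[0,0.02,0,0,0,0,1],[0.001,0.03,0,0,0,0,1],[0.001,0.039,0,0,0,0,1],[0.001,0.046,0,0,0,0,1]]]}}

```text
time_s: 7.7
eef_pos: [0.5348, -0.0798, 0.0123]
eef_rot: [-0.0, 0.707, 0.707, 0.0]
wrist_force: [-0.2, -2.7, -0.6]
opening: 0.998
grasp_force: 1.2
```

Request:
{"name": "carry_out", "arguments": {"plan": [[[0,0.006,0,0,0,0,1],[0,0.011,0,0,0,0,1],[0.001,0.015,0,0,0,0,1],[0.001,0.018,0,0,0,0,1],[0.001,0.02,0,0,0,0,1]]]}}

```text
time_s: 8.12
eef_pos: [0.536, -0.0608, 0.0123]
eef_rot: [0.0, 0.707, 0.707, 0.0]
wrist_force: [-0.3, -2.5, -0.4]
opening: 1.003
grasp_force: 1.2
```

```bash
python3 -c "
from m import *
basin();basin('side')"
```

```text
top basin [ 0.5356 -0.0036] 53 (array([ 0.5357, -0.0027]), 0.0627, 53) tcp [ 0.5359 -0.0606  0.0123] F [ 1.1 -0.6 -0.1]
side basin [ 0.5346 -0.0045] 135 (array([ 0.5346, -0.0044]), 0.0635, 135) tcp [ 0.5359 -0.0607  0.0122] F [-0.1 -0.3  0.2]
```

Request:
{"name": "carry_out", "arguments": {"plan": [[[0,0.003,0,0,0,0,1],[0,0.008,0,0,0,0,1],[0,0.015,0,0,0,0,1],[0,0.022,0,0,0,0,1],[0,0.03,0,0,0,0,1]]]}}

```text
time_s: 8.63
eef_pos: [0.5358, -0.0304, 0.0123]
eef_rot: [-0.0, 0.707, 0.707, -0.0]
wrist_force: [0.5, -2.4, -0.3]
opening: 0.997
grasp_force: 1.1
```

Request:
{"name": "carry_out", "arguments": {"plan": [[[0,0.008,0,0,0,0,1],[0,0.016,0,0,0,0,1],[0,0.022,0,0,0,0,1],[0,0.027,0,0,0,0,1],[0,0.03,0,0,0,0,1]]]}}

```text
time_s: 9.05
eef_pos: [0.5358, -0.0001, 0.0123]
eef_rot: [-0.0, 0.707, 0.707, -0.0]
wrist_force: [-0.2, -2.3, 0.2]
opening: 1.001
grasp_force: 1.2
```

Request:
{"name": "carry_out", "arguments": {"plan": [[[0,0.001,0,0,0,0,1],[0,0.002,0,0,0,0,1],[0,0.002,0,0,0,0,1],[0,0.002,0,0,0,0,1],[0,0.002,0,0,0,0,1]]]}}

```text
time_s: 9.47
eef_pos: [0.5358, 0.001, 0.0122]
eef_rot: [-0.0, 0.707, 0.707, 0.0]
wrist_force: [0.5, -0.8, -0.4]
opening: 1.002
grasp_force: 0.3
```

```bash
python3 -c "
from m import *
basin();basin('side',show='s2')"
```

```text
top basin [0.5328 0.0628] 10 (array([0.4907, 0.0251]), 0.0088, 10) tcp [0.5358 0.001  0.0123] F [-0.1 -0.8 -0.2]
side basin [0.5345 0.0571] 139 (array([0.5347, 0.0571]), 0.0637, 139) tcp [0.5358 0.001  0.0122] F [-0.2 -0.9  0.6]
```

View pics/s2.png

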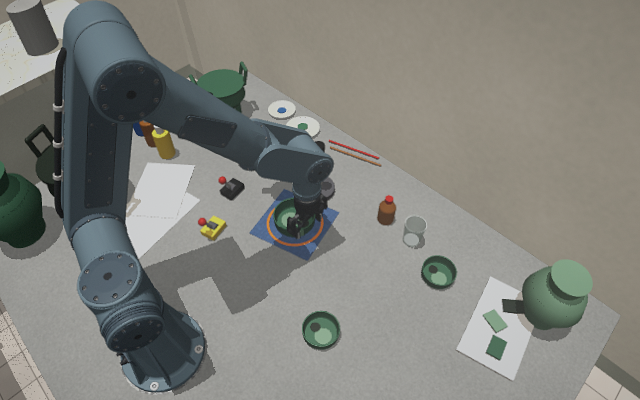

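The basin stands inside the circle, at about (.535,.057) against (.536,.059). Next I back off, rise, and go to the far side of the boom.

Request:
{"name": "carry_out", "arguments": {"plan": [[[0,-0.003,0,0,0,0,1],[0,-0.01,0,0,0,0,1],[0,-0.02,0,0,0,0,1],[0,-0.04,0.01,0,0,0,1],[0,-0.05,0.045,0,0,0,1]]]}}

```text
time_s: 9.98
eef_pos: [0.5318, -0.05, 0.0531]
eef_rot: [-0.004, 0.707, 0.707, -0.002]
wrist_force: [-0.6, 0.1, 1.3]
opening: 1.0
grasp_force: 0.0
```

Request:
{"name": "carry_out", "arguments": {"plan": [[[0,0,0.04,0,0,0,0],[0,0,0.08,0,0,0,0],[0,0,0.12,0,0,0,0],[0,0,0.16,0,0,0,0],[0,0,0.2,0,0,0,0]]]}}

```text
time_s: 10.4
eef_pos: [0.5354, -0.0499, 0.2594]
eef_rot: [0.0, 0.707, 0.707, 0.0]
wrist_force: [0.7, -0.1, -0.1]
opening: 0.3
grasp_force: 0.0
```

Request:
{"name": "carry_out", "arguments": {"plan": [[[0,0,0.02,0,0,0,0],[0.02,0.03,0.04,0,0,0,0],[0.04,0.06,0.043,0,0,0,0],[0.06,0.09,0.043,0,0,0,0],[0.08,0.12,0.043,0,0,0,0]]]}}

```text
time_s: 10.82
eef_pos: [0.6171, 0.071, 0.3014]
eef_rot: [0.001, 0.708, 0.707, 0.001]
wrist_force: [0.6, 0.3, -0.5]
opening: 0.004
grasp_force: 0.0
```

Request:
{"name": "carry_out", "arguments": {"plan": [[[0.015,0.03,0,0,0,0,0],[0.03,0.06,0,0,0,0,0],[0.051,0.09,0,0,0,0,0],[0.051,0.107,0,0,0,0,0],[0.051,0.107,-0.02,0,0,0,0]]]}}

```text
time_s: 11.23
eef_pos: [0.6694, 0.1812, 0.2838]
eef_rot: [0.002, 0.706, 0.708, 0.003]
wrist_force: [0.2, 0.2, 1.9]
opening: 0.001
grasp_force: 0.0
```

```bash
python3 - <<'E'
from m import *
print({k:np.round(v,3) for k,v in get_obs().items()})
c=camera("side");save("s3",c)
w=camera("wrist");save("w3",w)
E
```

```text
{'time_s': np.float64(11.233), 'q': array([9.300e-02, 4.040e-01, 1.222e+00, 1.000e-03, 1.509e+00, 9.000e-02]), 'dq': array([-0.046,  0.104,  0.394, -0.026, -0.484, -0.037]), 'joint_efforts': array([  0.666, -52.107, -35.406,   0.07 ,   1.06 ,   0.37 ]), 'eef_pos': array([0.669, 0.181, 0.284]), 'eef_rot': array([0.002, 0.706, 0.708, 0.003]), 'wrist_force': array([0.177, 0.165, 1.913]), 'torque': array([-0.025, -0.053, -0.023]), 'grasp_force': np.float64(0.0), 'opening': np.float64(0.001)}
```

View pics/s3.png

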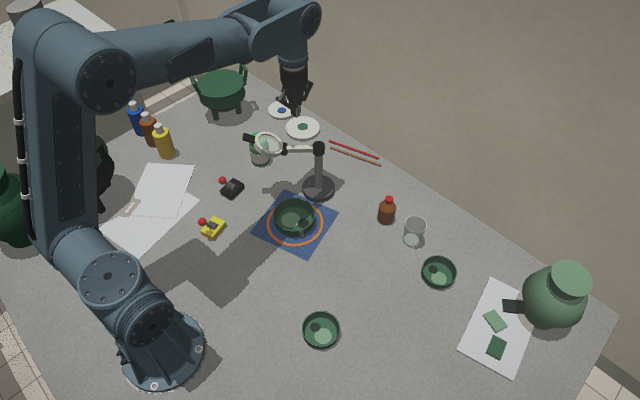

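The gripper hovers behind the boom at about (295,95) in the image, the basin is in the circle at (295,217), and the bystanders are undisturbed. I'll compute the arc waypoints next.

Request:
{"name": "carry_out", "arguments": {"plan": [[[0,0,-0.03,0,0,0,0],[0,0,-0.06,0,0,0,0],[0,0,-0.09,0,0,0,0],[0,0,-0.11,0,0,0,0],[0,0,-0.11,0,0,0,0]]]}}

```text
time_s: 11.75
eef_pos: [0.6637, 0.176, 0.1646]
eef_rot: [-0.003, 0.708, 0.707, -0.004]
wrist_force: [-0.4, 0.3, -1.9]
opening: 0.007
grasp_force: 0.0
```

```bash
python3 - <<'E'
from m import *
basin("side",(.5345,.057));basin("top",(.5345,.057))
p=get_obs()["eef_pos"];print(p.round(4))
H=np.array([.682,.1]);p0=p[:2]
for th in [135.4]+list(np.arange(139.4,197,4)):
    t=np.radians(th);u=np.array([np.cos(t),np.sin(t)]);n=np.array([np.sin(t),-np.cos(t)])
    ax=abs(n);d=.009+14.5e-3*ax[0]+11e-3*ax[1]
    F=H+.065*u+d*n;print(th,F.round(4),(F-p0).round(4))
E
```

```text
side basin [0.5346 0.0573] 209 (array([0.5346, 0.0573]), 0.0634, 209) tcp [0.6652 0.1763 0.1678] F [ 0.6 -0.3  0.6]
top basin [0.5349 0.0587] 212 (array([0.5349, 0.0587]), 0.063, 212) tcp [0.6669 0.1767 0.1705] F [0.5 0.9 0.7]
[0.6669 0.1767 0.1705]
135.4 [0.6547 0.1649] [-0.0122 -0.0118]
139.4 [0.6501 0.1626] [-0.0168 -0.0141]
143.4 [0.6456 0.16  ] [-0.0213 -0.0167]
147.4 [0.6413 0.157 ] [-0.0256 -0.0197]
151.4 [0.6372 0.1536] [-0.0297 -0.0231]
155.4 [0.6333 0.1498] [-0.0335 -0.0269]
159.4 [0.6297 0.1457] [-0.0371 -0.031 ]
163.4 [0.6265 0.1413] [-0.0404 -0.0354]
167.4 [0.6236 0.1365] [-0.0433 -0.0402]
171.4 [0.621  0.1315] [-0.0458 -0.0452]
175.4 [0.6189 0.1263] [-0.048  -0.0504]
179.4 [0.6172 0.1208] [-0.0496 -0.0559]
183.4 [0.6159 0.1169] [-0.051  -0.0597]
187.4 [0.6147 0.1132] [-0.0521 -0.0635]
191.4 [0.6138 0.1094] [-0.0531 -0.0673]
195.4 [0.6131 0.1054] [-0.0538 -0.0713]
```

Request:
{"name": "carry_out", "arguments": {"plan": [[[-0.004,-0.004,0,0,0,0,0],[-0.008,-0.008,0,0,0,0,0],[-0.012,-0.012,0,0,0,0,0],[-0.017,-0.014,0,0,0,0,0],[-0.021,-0.017,0,0,0,0,0]]]}}

```text
time_s: 12.27
eef_pos: [0.6469, 0.1608, 0.1721]
eef_rot: [0.001, 0.707, 0.707, 0.002]
wrist_force: [4.6, 1.2, 1.2]
opening: 0.003
grasp_force: 1.9
```

Request:
{"name": "carry_out", "arguments": {"plan": [[[-0.004,-0.003,0,0,0,0,0],[-0.009,-0.006,0,0,0,0,0],[-0.013,-0.01,0,0,0,0,0],[-0.016,-0.014,0,0,0,0,0],[-0.019,-0.018,0,0,0,0,0]]]}}

```text
time_s: 12.68
eef_pos: [0.6264, 0.1429, 0.1703]
eef_rot: [-0.0, 0.707, 0.707, 0.0]
wrist_force: [4.0, 3.4, 0.1]
opening: 0.001
grasp_force: 1.9
```

Request:
{"name": "carry_out", "arguments": {"plan": [[[-0.003,-0.005,0,0,0,0,0],[-0.006,-0.01,0,0,0,0,0],[-0.008,-0.015,0,0,0,0,0],[-0.01,-0.021,0,0,0,0,0],[-0.01,-0.021,0,0,0,0,0]]]}}

```text
time_s: 13.1
eef_pos: [0.6158, 0.1204, 0.1698]
eef_rot: [-0.0, 0.707, 0.707, -0.001]
wrist_force: [-1.4, -0.0, -0.0]
opening: -0.004
grasp_force: 0.0
```

```bash
cat >> m.py <<'E'
def mag(name="side",show=None):
    c=camera(name);P=cloud(c);z=P[...,2];H=np.array([.682,.1]);I=c["pixels"].astype(int)
    d=P[...,:2]-H;r=np.hypot(*np.moveaxis(d,-1,0));b=np.array([.535,.058])-H
    a=np.degrees(np.arctan2(d[...,1],d[...,0]))%360
    m=(r>.03)&(r<.095)&(z>.195)&(z<.208)&(I.min(-1)>110)&(a>100)&(a<230)
    p=P[m];v=p[:,:2].mean(0)-H;th=np.degrees(np.arctan2(v[1],v[0]))%360
    u=v/np.hypot(*v);L=H+.155*u
    m2=(np.hypot(P[...,0]-L[0],P[...,1]-L[1])<.035)&(z>.17)&(z<.24);q=P[m2]
    print(name,"boom",round(th,1),len(p),"want",round(np.degrees(np.arctan2(b[1],b[0]))%360,1),"lens pred",L.round(4))
    if len(q)>20:
        n=np.linalg.svd(q-q.mean(0))[2][2];n*=np.sign(n[2]);print("lens pts",len(q),q.mean(0).round(4),"n",n.round(3),"tilt",round(float(np.arctan2(-n[:2]@u,n[2])),3))
    if show:save(show,c)
E
python3 -c "
from m import *
mag();mag('top')"
```

```text
side boom 182.2 87 want 195.9 lens pred [0.5271 0.094 ]
lens pts 253 [0.5248 0.0941 0.2209] n [0.472 0.016 0.882] tilt 0.492
top boom 183.8 55 want 195.9 lens pred [0.5273 0.0898]
lens pts 456 [0.5265 0.0802 0.2215] n [0.452 0.069 0.889] tilt 0.474
```

Request:
{"name": "carry_out", "arguments": {"plan": [[[0,-0.003,0,0,0,0,0],[-0.001,-0.006,0,0,0,0,0],[-0.001,-0.009,0,0,0,0,0],[-0.002,-0.012,0,0,0,0,0],[-0.002,-0.013,0,0,0,0,0]]]}}

```text
time_s: 13.62
eef_pos: [0.6149, 0.1087, 0.1703]
eef_rot: [0.0, 0.707, 0.707, 0.0]
wrist_force: [1.5, 4.6, -1.6]
opening: 0.002
grasp_force: 1.8
```

```bash
python3 -c "
from m import *
mag();mag('top','t4')"
```

```text
side boom 192.6 85 want 195.9 lens pred [0.5308 0.0661]
lens pts 236 [0.5283 0.0658 0.2209] n [0.463 0.094 0.881] tilt 0.492
top boom 193.5 24 want 195.9 lens pred [0.5313 0.0639]
lens pts 561 [0.5308 0.0598 0.2217] n [0.456 0.127 0.881] tilt 0.493
```

View pics/t4.png

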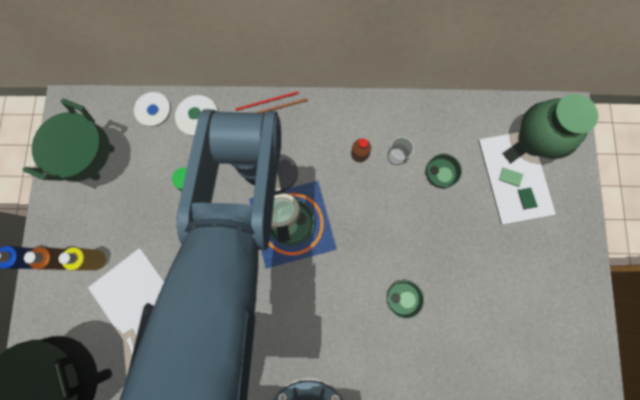

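The lens now covers the basin at about (290,215). The boom needs another 2°, then I back off, rise and go over the tab.

Request:
{"name": "carry_out", "arguments": {"plan": [[[0,-0.001,0,0,0,0,0],[0,-0.002,0,0,0,0,0],[0,-0.0025,0,0,0,0,0],[0,-0.0025,0,0,0,0,0],[0,0.01,0,0,0,0,0]]]}}

```text
time_s: 14.13
eef_pos: [0.615, 0.117, 0.1703]
eef_rot: [0.001, 0.708, 0.706, -0.001]
wrist_force: [-0.5, 0.6, 0.8]
opening: -0.005
grasp_force: 0.0
```

Request:
{"name": "carry_out", "arguments": {"plan": [[[0,0.03,0.01,0,0,0,0],[0,0.04,0.05,0,0,0,0],[0,0.04,0.09,0,0,0,0],[0,0.04,0.13,0,0,0,0],[0,0.04,0.14,0,0,0,0]]]}}

```text
time_s: 14.55
eef_pos: [0.6172, 0.1597, 0.3187]
eef_rot: [0.004, 0.707, 0.707, 0.004]
wrist_force: [0.6, -0.4, 1.0]
opening: -0.001
grasp_force: 0.0
```

Request:
{"name": "carry_out", "arguments": {"plan": [[[-0.03,-0.02,0,0,0,0,0],[-0.06,-0.04,0,0,0,0,0],[-0.09,-0.07,0,0,0,0,0],[-0.12,-0.1,0,0,0,0,0],[-0.13,-0.11,0,0,0,0,0]]]}}

```text
time_s: 14.97
eef_pos: [0.4817, 0.0469, 0.3101]
eef_rot: [0.0, 0.708, 0.707, -0.001]
wrist_force: [0.7, 0.6, -0.4]
opening: 0.003
grasp_force: 0.0
```

```bash
python3 - <<'E'
from m import *
mag();mag('top');print(get_obs()["eef_pos"].round(4))
E
```

```text
side boom 195.0 93 want 195.9 lens pred [0.5323 0.0598]
lens pts 236 [0.53   0.059  0.2208] n [0.457 0.101 0.884] tilt 0.486
top boom 194.5 35 want 195.9 lens pred [0.5319 0.0613]
[0.4833 0.0474 0.3107]
```

Request:
{"name": "carry_out", "arguments": {"plan": [[[0,0,-0.015,0,0,0,0],[0,0,-0.03,0,0,0,0],[0,0,-0.04,0,0,0,0],[0,0,-0.046,0,0,0,0],[0,0,-0.05,0,0,0,0]]]}}

```text
time_s: 15.48
eef_pos: [0.4848, 0.0495, 0.2593]
eef_rot: [-0.001, 0.707, 0.707, -0.001]
wrist_force: [-0.4, -0.8, -0.2]
opening: -0.004
grasp_force: 0.0
```

Request:
{"name": "carry_out", "arguments": {"plan": [[[-0.001,0,-0.005,0,0,0,0],[-0.003,-0.001,-0.01,0,0,0,0],[-0.004,-0.001,-0.015,0,0,0,0],[-0.006,-0.002,-0.02,0,0,0,0],[-0.007,-0.002,-0.025,0,0,0,0]]]}}

```text
time_s: 15.9
eef_pos: [0.4778, 0.0469, 0.2352]
eef_rot: [0.0, 0.707, 0.707, 0.0]
wrist_force: [0.1, -0.1, 2.0]
opening: 0.001
grasp_force: 0.7
```

Request:
{"name": "carry_out", "arguments": {"plan": [[[-0.001,0,-0.005,0,0,0,0],[-0.002,-0.001,-0.01,0,0,0,0],[-0.003,-0.001,-0.015,0,0,0,0],[-0.004,-0.002,-0.02,0,0,0,0],[-0.005,-0.002,-0.025,0,0,0,0]]]}}

```text
time_s: 16.32
eef_pos: [0.4729, 0.0449, 0.2098]
eef_rot: [0.0, 0.707, 0.707, 0.0]
wrist_force: [0.7, -0.9, 1.4]
opening: -0.001
grasp_force: 0.6
```

```bash
python3 - <<'E'
from m import *
mag();print(get_obs()["eef_pos"].round(4))
E
```

```text
side boom 195.0 95 want 195.9 lens pred [0.5323 0.0598]
lens pts 203 [0.5369 0.0531 0.1994] n [0.128 0.061 0.99 ] tilt 0.14
[0.4722 0.0449 0.2088]
```

Request:
{"name": "carry_out", "arguments": {"plan": [[[0,0,-0.003,0,0,0,0],[-0.001,0,-0.006,0,0,0,0],[-0.001,0,-0.009,0,0,0,0],[-0.001,0,-0.011,0,0,0,0],[-0.001,0,-0.011,0,0,0,0]]]}}

```text
time_s: 16.78
eef_pos: [0.4717, 0.045, 0.1988]
eef_rot: [-0.0, 0.707, 0.707, -0.0]
wrist_force: [0.2, 0.5, 0.7]
opening: -0.001
grasp_force: 0.0
```

Request:
{"name": "carry_out", "arguments": {"plan": [[[0,0,0.005,0,0,0,0],[0,0,0.02,0,0,0,0],[0,0,0.04,0,0,0,0],[0,0,0.07,0,0,0,0],[0,0,0.1,0,0,0,0]]]}}

```text
time_s: 17.2
eef_pos: [0.4712, 0.0452, 0.3002]
eef_rot: [-0.001, 0.707, 0.707, -0.0]
wrist_force: [0.8, -0.8, 0.4]
opening: 0.005
grasp_force: 0.0
```

Request:
{"name": "carry_out", "arguments": {"plan": [[[-0.03,0.025,0,0,0,0,0],[-0.06,0.05,0,0,0,0,0],[-0.09,0.075,0,0,0,0,0],[-0.1,0.11,0,0,0,0,0],[-0.1,0.14,0,0,0,0,0]]]}}

```text
time_s: 17.62
eef_pos: [0.3698, 0.1864, 0.3003]
eef_rot: [0.0, 0.707, 0.707, 0.001]
wrist_force: [0.8, 0.1, 0.8]
opening: 0.002
grasp_force: 0.0
```

```bash
python3 - <<'E'
from m import *
mag();mag('top');basin('side',(.535,.058),show='s5');print(get_obs()["eef_pos"].round(4))
E
```

```text
side boom 195.2 92 want 195.9 lens pred [0.5324 0.0593]
lens pts 329 [0.5341 0.0609 0.1945] n [0.023 0.029 0.999] tilt 0.03
top boom 193.8 193 want 195.9 lens pred [0.5315 0.063 ]
lens pts 661 [0.5317 0.0632 0.196 ] n [0.03  0.012 0.999] tilt 0.032
side basin [0.5346 0.0576] 206 (array([0.5346, 0.0576]), 0.0635, 206) tcp [0.3713 0.1867 0.2999] F [ 0.6 -0.3  0.2]
[0.3713 0.1867 0.2999]
```

View pics/s5.png

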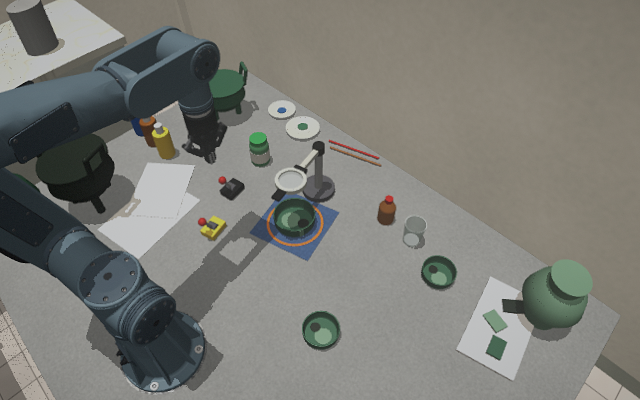

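The lens is level above the basin and the bystanders are unmoved. Now the lever.

Request:
{"name": "carry_out", "arguments": {"plan": [[[0.004,0.025,0,0,0,0,0],[0.008,0.05,0,0,0,0,0],[0.012,0.075,0,0,0,0,0],[0.017,0.096,0,0,0,0,0],[0.017,0.096,-0.035,0,0,0,0]]]}}

```text
time_s: 18.18
eef_pos: [0.3937, 0.2843, 0.2705]
eef_rot: [0.002, 0.707, 0.707, 0.006]
wrist_force: [1.5, 0.2, -0.2]
opening: 0.001
grasp_force: 0.0
```

Request:
{"name": "carry_out", "arguments": {"plan": [[[0,0,-0.04,0,0,0,0],[0,0,-0.08,0,0,0,0],[0,0,-0.12,0,0,0,0],[0,0,-0.16,0,0,0,0],[0,0,-0.2,0,0,0,0]]]}}

```text
time_s: 18.6
eef_pos: [0.3895, 0.28, 0.0629]
eef_rot: [0.0, 0.707, 0.707, 0.0]
wrist_force: [1.6, -0.6, -0.2]
opening: 0.003
grasp_force: 0.0
```

Request:
{"name": "carry_out", "arguments": {"plan": [[[0,0,0,0,0,0,0],[0.01,0.002,0,0,0,0,0],[0.02,0.004,0,0,0,0,0],[0.027,0.006,0,0,0,0,0],[0.034,0.007,0,0,0,0,0]]]}}

```text
time_s: 19.02
eef_pos: [0.4262, 0.2889, 0.0675]
eef_rot: [0.001, 0.707, 0.707, 0.002]
wrist_force: [-1.9, -0.8, 2.2]
opening: 0.0
grasp_force: 1.1
```

Request:
{"name": "carry_out", "arguments": {"plan": [[[0.007,0.001,0,0,0,0,0],[0.014,0.003,0,0,0,0,0],[0.021,0.004,0,0,0,0,0],[0.028,0.006,0,0,0,0,0],[0.035,0.007,0,0,0,0,0]]]}}

```text
time_s: 19.43
eef_pos: [0.4587, 0.2953, 0.0645]
eef_rot: [0.0, 0.707, 0.707, 0.0]
wrist_force: [-0.5, -0.8, 1.4]
opening: 0.002
grasp_force: 0.5
```

Request:
{"name": "carry_out", "arguments": {"plan": [[[0.005,0.001,0,0,0,0,0],[0.01,0.002,0,0,0,0,0],[0.014,0.003,0,0,0,0,0],[0.018,0.004,0,0,0,0,0],[0.02,0.004,0,0,0,0,0]]]}}

```text
time_s: 19.85
eef_pos: [0.4782, 0.2991, 0.064]
eef_rot: [-0.0, 0.707, 0.707, -0.0]
wrist_force: [-1.7, 0.4, -0.2]
opening: 0.003
grasp_force: 0.5
```

```bash
cat >> m.py <<'E'
def lever(n="side",show=None):
    c=camera(n);P=cloud(c);hsv=cv2.cvtColor(c["pixels"],cv2.COLOR_RGB2HSV)
    red=((hsv[...,0]<8)|(hsv[...,0]>172))&(hsv[...,1]>150)
    m=red&(np.hypot(P[...,0]-.476,P[...,1]-.301)<.07)&(P[...,2]>.03)
    print(n,"tip",P[m].mean(0).round(4) if m.any() else 0,m.sum(),get_obs()["eef_pos"].round(4),get_obs()["wrist_force"].round(1))
    if show:save(show,c)
E
python3 -c "
from m import *
lever('side');lever('top')"
```

```text
side tip [0.5043 0.2964 0.0901] 8 [0.4784 0.299  0.0641] [ 0.4 -0.4 -0.7]
top tip 0 0 [0.4782 0.299  0.0642] [-0.1  0.3 -0.1]
```

Request:
{"name": "carry_out", "arguments": {"plan": [[[0.002,0,0,0,0,0,0],[0.004,0.001,0,0,0,0,0],[0.006,0.001,0,0,0,0,0],[0.007,0.001,0,0,0,0,0],[0.007,0.001,0,0,0,0,0]]]}}

```text
time_s: 20.37
eef_pos: [0.4845, 0.3, 0.0641]
eef_rot: [-0.0, 0.707, 0.707, -0.0]
wrist_force: [-2.5, -0.0, 0.5]
opening: -0.001
grasp_force: 1.3
```

```bash
python3 -c "
from m import *
lever('side');lever('top')"
```

```text
side tip [0.5103 0.2987 0.0874] 10 [0.4845 0.3    0.0641] [-3.   0.  -0.1]
top tip 0 0 [0.4845 0.3    0.0642] [-3.2  0.3  0.8]
```

Request:
{"name": "carry_out", "arguments": {"plan": [[[0.001,0,0,0,0,0,0],[0.001,0,0,0,0,0,0],[-0.01,-0.002,0,0,0,0,0],[-0.04,-0.008,0,0,0,0,0],[-0.08,-0.016,0,0,0,0,0]]]}}

```text
time_s: 20.88
eef_pos: [0.4077, 0.2843, 0.0653]
eef_rot: [0.001, 0.708, 0.707, 0.002]
wrist_force: [-0.1, 0.2, 0.0]
opening: -0.0
grasp_force: 0.0
```

Request:
{"name": "carry_out", "arguments": {"plan": [[[0,0,0.03,0,0,0,0],[0,0,0.07,0,0,0,0],[0,0.01,0.11,0,0,0,0],[0,0.03,0.15,0,0,0,0],[-0.02,0.07,0.18,0,0,0,0]]]}}

```text
time_s: 21.3
eef_pos: [0.394, 0.3432, 0.2412]
eef_rot: [0.002, 0.708, 0.706, 0.004]
wrist_force: [1.7, 1.8, 0.0]
opening: 0.001
grasp_force: 0.0
```

Request:
{"name": "carry_out", "arguments": {"plan": [[[-0.03,0.02,0,0,0,0,0],[-0.06,0.04,0,0,0,0,0],[-0.08,0.06,0,0,0,0,0],[-0.1,0.08,0,0,0,0,0],[-0.1,0.08,0,0,0,0,0]]]}}

```text
time_s: 21.72
eef_pos: [0.2874, 0.4261, 0.2365]
eef_rot: [-0.001, 0.706, 0.708, 0.001]
wrist_force: [0.7, -0.2, -0.5]
opening: -0.002
grasp_force: 0.0
```

```bash
python3 -c "
from m import *
lever('side');lever('top');mag();mag('top',show='t6');basin('side',(.535,.058))"
```

```text
side tip [0.5081 0.3031 0.0905] 32 [0.289  0.4248 0.2364] [-0.1  0.3  0.8]
top tip [0.5082 0.3071 0.0934] 47 [0.29   0.4239 0.2362] [ 0.4 -0.1  0.9]
side boom 194.9 94 want 195.9 lens pred [0.5322 0.0601]
lens pts 326 [0.5332 0.0614 0.1946] n [0.032 0.032 0.999] tilt 0.04
top boom 193.7 190 want 195.9 lens pred [0.5314 0.0634]
lens pts 654 [0.5315 0.0636 0.1961] n [0.033 0.004 0.999] tilt 0.033
side basin [0.5345 0.0573] 198 (array([0.5346, 0.0574]), 0.0634, 198) tcp [0.2911 0.4227 0.2359] F [-0.2  0.3 -0.1]
```

View pics/t6.png

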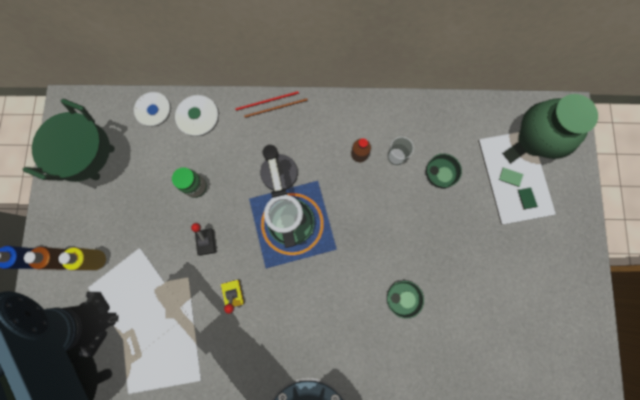

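The lever tip moved about 64 mm, where full throw is 66 mm. The lens is about 5 mm off the basin's centre and 0.04 rad from level, and the arm is clear of everything, so I'm handing in.

```bash
python3 -c "
from h import *
print(hand_in())"
```

```text
the job is handed in; nothing more can be done
None
```

The job is handed in at about 22 s of the 72 s allowed; no verdict came back, but my last measurements met every end condition: the basin about 2 mm from the circle's centre, the lens about 5 mm off the basin's centre and 0.04 rad from level, the lever at about 0.95 rad, the bystanders unmoved in the last picture, and the arm clear.

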